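# Turn the bevelled offcut in the bench fixture and hold it with one diagonal push

## Robot

A 6-joint arm with a two-finger parallel gripper is mounted at the origin on a cart in front of the work surface, level with it; the furniture and walls round the work are solid. World frame = base frame: x ahead of the robot, y to its left, z up, the work surface at z = 0. Lengths are in m, angles in rad, forces in N, time in s.
With the tool pointing down it reaches from about 0.4 to 0.825 m from the base axis. Payload 7 kg.
Tool frame: the origin (TCP) lies midway between the tips of the shut fingers; the grasp point (between the pads) lies 19 mm behind it; z points along the fingers, y is the direction in which the jaws open and shut (so a half turn about z gives the same grasp; the last joint's range is limited). The gripper opens to 88 mm and grips with 3 to 60 N. Pads are 19 mm wide; open, the fingers measure 130 mm over their backs; the gripper's body (78 mm by 193 mm) begins 47 mm behind the grasp point.
Start: joints at [1.561, 0.359, 0.012, 0, -1.224, -0.288], TCP at [0.198, 0.645, 0.201] pointing down, gripper open.
Joint ranges: [-3.07, 3.07], [-1.43, 2.12], [-1.02, 1.25], [-3.03, 1.67], [-3.05, -0], [-3.03, 3.03]. Speed limits (rad/s): [2.39, 2.39, 3.01, 3.14, 3.14, 3.14].

## Interface

Orientations are given as [roll, pitch, yaw] about the fixed x, y, z axes, in that order (R = Rz(yaw) Ry(pitch) Rx(roll)).
In Python, from rig import readout, eyes, manip gives the robot as it stands.
- The arm moves only by the tool servo_tool, never from a script. Its argument "targets" is a list that holds one entry, the list of rows, each a list of 7 numbers: the shift along the world's x, y, z in mm, then the turn, a rotation vector about the world's x, y, z in rad, then the closure in counts, from 0 (fully open) to 255 (shut). In form: [[[dx, dy, dz, ax, ay, az, grip], ...]]. A call has 1 to 20 rows; each row is the pose to reach, as a shift and turn from the pose commanded when the call began; what a row does not reach only later rows make up. A row lasts 1/10 s, in which the tool goes at most 50 mm and 8.59 degrees, less where a joint would pass 70% of its speed; a pose out of reach is approached as far as the arm can. A call with a gripper value outside its range is refused whole. The fingers move at their own pace and stop on an object; the grip force is fixed at half the most. Time passes only in rows, so rows that repeat a pose let the fingers close. It gives the time, the measured TCP pose, the force and the opening at its end, in the units of the state.
- readout.state(): the state, without advancing time (a new reading comes with each control period).
- eyes.grab_frame(name): name is "side" or "top"; returns the picture (420x560x3 uint8, red, green, blue); there is no depth.
- eyes.camera_params(name): a dict with "fx", "fy", "cx", "cy" (pixels), "k1" (the pictures are not rectified: a ray, as slopes to the right and down, at radius r is drawn at 1 + k1 r^2 times it, then the intrinsics apply), "rvec" (rotation vector, rad) and "tvec" (3), from world to camera coordinates, as OpenCV has them. Camera axes: x right, y down, z forward; pixel columns grow to the right and rows downward; lengths in m; the calibration is good to about 2 mm. A picture is of the moment at which its call begins. camera_params takes no time and is no camera call.
- manip.close_job(): hands the job in, once; it reports no verdict.
The state is a dict: "clock": time; "joint_positions": joint angles; "joint_velocities": joint speeds; "effort": joint torques, N m; "tool_pos": TCP position; "orientation": TCP orientation; "contact_force": force on the tool from outside, world axes, zero at the start; "torque": the same for the moment, N m; "finger_gap": finger opening in m.
Only numpy, scipy, OpenCV 4.12 (cv2) and the standard library are available. Lean on these libraries where they do the work, as an engineer would, in place of code of your own. Each camera call takes 0.05 s, during which the arm holds its last target. There are 200 camera calls.

## Task

The wooden offcut sits in the slide-jaw fixture with its bevel hidden towards the stop. Slide the jaw fully back by its post, lift the offcut out, set it down flat again a quarter turn round so that its bevel faces the jaw and it sits snug against both the fence and the stop, and let go; leave the jaw fully back and the tape measure, pliers and roll of tape where they lie. Then press the bevel with the fingertips in one steady diagonal push, down and towards the fence, so that the offcut bears firmly on fence and base board together, and finish while still holding that push.

Things in the scene. Friction and masses are not known exactly. Their poses are not given: they have to be found in the camera images.
- fixture: Plywood bench fixture fixed to the table, base board 150 (x) x 170 (y) x 12 mm. Origin: centre of the board's underside, on the table. +x points from the jaw to the fence (roughly away from the robot), +y towards the stop (left), z up. The board's top is at z = 12 mm; fence, stop and jaw are wooden bars that rise to z = 24 mm.
- fixture_base: The base board itself, waxed so that the offcut slides on it (friction coefficient about 0.2; same origin and axes as the fixture).
- fence: Fixed fence bar at the far side, same origin and axes as the fixture: 16 mm thick, 150 mm long along y; the face that the offcut bears on is the plane x = +55 mm, looking to -x. (A pole and a hook hang over the table from 0.52 m above it upwards, near world x = 0.62, y = -0.05 and -0.23 m: keep the arm's wrist clear of them.)
- stop: Fixed stop block at the left end of the fence, same origin and axes as the fixture: 32 (x, from 23 to 55 mm) x 16 mm; the face that the offcut's side meets is the plane y = +40 mm, looking to -y.
- jaw (a joint): Slide of the jaw bar (16 mm thick, along y, on the robot's side of the offcut), in m: 0 = closed (face at fixture x = +8.5 mm), grows as it slides to the fixture's -x, 0.050 = fully back (face at x = -41.5 mm). Friction about 3 N, stays where it is left.
- jaw_post (a point): Centre of the top of the jaw's upright steel post, 14 mm in diameter, 34 mm tall above the bar (top at fixture z = 58 mm, y = -62 mm); it moves with the jaw.
- offcut: Wooden offcut 64 (own x) x 46 (own y) x 52 mm high, about 0.16 kg, with a 45 degree bevel, 18 x 18 mm, along the top edge on its -x side; flat top from x = -14 to +32 mm. Origin: centre of its underside. It starts upright on the base board between jaw and fence, own x along the fixture's -y. At the end own x lies along the fixture's x; snug in the corner its origin is at fixture (23, 17, 12) mm.
- bevel: The bevelled part of the offcut, fixed to it (same origin and axes as the offcut). At the start the bevel faces the stop; a quarter turn of the offcut anticlockwise, seen from above, brings it to face the jaw.
- bevel_mid (a point): Middle of the bevel's sloping face, at offcut (-23, 0, 43) mm; the face looks half to the offcut's -x, half up. A diagonal push of about 15 N here holds the offcut firmly.
- tape_measure: Yellow tape measure, 38 x 75 x 62 mm, standing left of the fixture; bystander. Origin: centre of its underside.
- pliers: Red-handled pliers, 47 x 148 x 12 mm, lying right of the fixture; bystander. Origin: centre of its underside.
- duct_tape: Grey roll of tape, 103 mm across, 48 mm high, lying further right; bystander. Origin: centre of its underside.

How it is judged:
By the outcome, as a careful person would: the job done as asked, in the order asked, and still so for the second after the job is handed in, while the arm keeps its last pose, push and grip.
It also fails if it takes over 64 s, if anything falls off the work surface, if the arm or the gripper's body presses on something with over 40 N, if the wrist force passes 120 N, or if a joint passes its speed limit or range.

## Working session

There is one attempt and no reset: what is moved stays moved. The work goes in short steps, Python scripts to look and compute and a tool call to move; the robot and the scene stay as the last step left them, time stands still between calls to the robot, and variables do not carry over. Pictures are saved under pics/ and viewed, about 8 in all and at most 12, crops included, and the job is handed in when it is done.

Besides the shell and the picture viewer there is one more tool, called after ">>>" by a JSON object that holds its "name" and its "arguments". servo_tool: Moves the arm, as the interface text tells. Its arguments: {"type":"object","properties":{"targets":{"type":"array","items":{"type":"array","items":{"type":"array","items":{"type":"number"}}}}},"required":["targets"]}

```bash
mkdir -p pics; ls; cat > h.py <<'E'
import numpy as np, cv2
from rig import readout, eyes, manip
def cam(n):
    p=eyes.camera_params(n)
    K=np.array([[p['fx'],0,p['cx']],[0,p['fy'],p['cy']],[0,0,1.]])
    return K,np.array([p['k1'],0,0,0,0.]),np.array(p['rvec'],float),np.array(p['tvec'],float)
def proj(n,P):
    K,d,r,t=cam(n); return cv2.projectPoints(np.array(P,float).reshape(-1,1,3),r,t,K,d)[0][:,0]
def onz(n,uv,z):
    K,d,r,t=cam(n); R=cv2.Rodrigues(r)[0]; c=-R.T@t
    s=cv2.undistortPoints(np.array(uv,float).reshape(-1,1,2),K,d)[:,0]
    D=np.c_[s,np.ones(len(s))]@R
    return c+D*((z-c[2])/D[:,2])[:,None]
def snap(n,f,crop=None,k=1):
    im=eyes.grab_frame(n)[:,:,::-1]
    if crop: u0,v0,u1,v1=crop; im=im[v0:v1,u0:u1]
    if k!=1: im=cv2.resize(im,None,fx=k,fy=k,interpolation=cv2.INTER_CUBIC)
    cv2.imwrite('pics/'+f,im)
E
python3 - <<'E'
from h import *
snap('top','t0.png'); snap('side','s0.png'); print(readout.state())
for n in('top','side'):
    K,d,r,t=cam(n);print(n,K[0,0],d[0],-cv2.Rodrigues(r)[0].T@t)
E
```

```text
pics
{'clock': 0.1, 'joint_positions': array([ 1.56108362e+00,  3.59342891e-01,  1.11752716e-02, -3.14881699e-04,
       -1.22407490e+00, -2.88058705e-01]), 'joint_velocities': array([-2.32980960e-04, -3.66718388e-04, -2.29184902e-04,  1.87054693e-03,
        1.02057764e-03,  9.93560324e-05]), 'effort': array([-1.90631086e-03, -5.84163952e+01,  2.93749523e+01,  7.01541200e+00,
        1.01791124e-02, -4.98076213e-05]), 'tool_pos': array([0.19795298, 0.64484579, 0.20040817]), 'orientation': array([ 3.14012195e+00, -1.27062155e-04, -2.97878531e-01]), 'contact_force': array([ 0.00950825, -0.27492134,  0.29086689]), 'torque': array([-0.01646246,  0.00139269,  0.03748606]), 'finger_gap': 0.08739387940589698}
top 458.1416135850906 -0.10884246915056048 [0.3171012  0.12319149 1.01168105]
side 495.0987420915047 -0.18071924137357795 [ 0.06618887 -0.52875138  0.77232686]
```

View pics/t0.png

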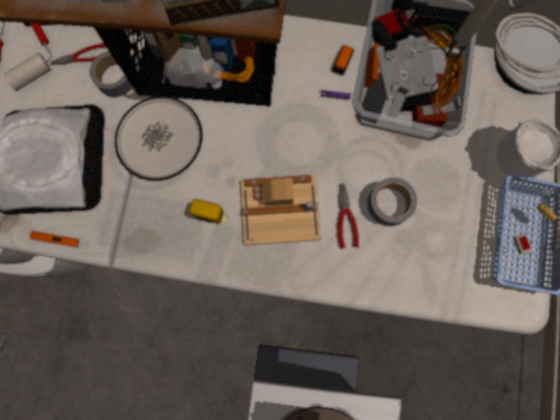

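View pics/s0.png

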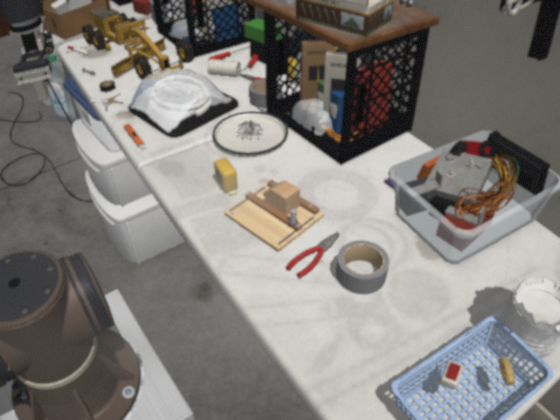

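The top view shows the fixture at u 239–320, v 175–244, with the offcut at about (277,190) and the jaw post at about (313,206). In the side view the fixture spans about (225–323, 180–247). I'll zoom in on both.

```bash
python3 - <<'E'
from h import *
a=eyes.grab_frame('top')[165:255,230:330,::-1]; b=eyes.grab_frame('side')[170:260,220:330,::-1]
a=cv2.resize(a,(400*100//100,360),interpolation=cv2.INTER_CUBIC);b=cv2.resize(b,(396,324),interpolation=cv2.INTER_CUBIC)
o=np.zeros((360,800,3),np.uint8);o[:,:400]=a;o[:324,404:]=b
cv2.imwrite('pics/z0.png',o)
E
```

```text
(no output)
```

View pics/z0.png

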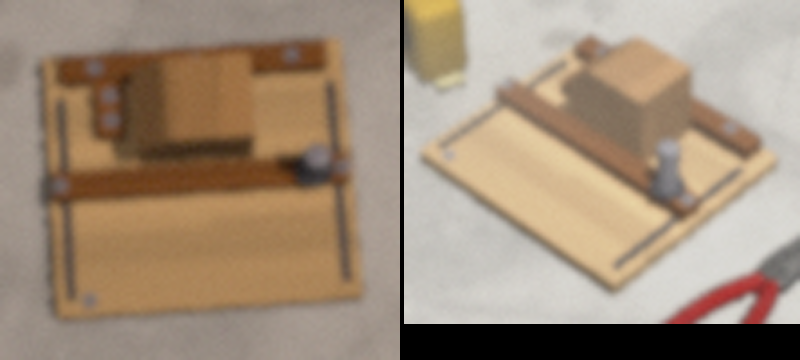

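```bash
cat > fit.py <<'E'
from h import *
from scipy.optimize import least_squares
def F(p,P):
    x,y,a=p;P=np.array(P,float)/1000
    return np.c_[x+np.cos(a)*P[:,0]-np.sin(a)*P[:,1],y+np.sin(a)*P[:,0]+np.cos(a)*P[:,1],P[:,2]]
T=lambda c:np.array(c)/4-.375+[230,165]
S=lambda c:(np.array(c)-[404,0]+.5)/3.6-.5+[220,170]
E
python3 - <<'E'
from fit import *
t=T([(42,60),(340,40),(362,294),(56,318)]); tp=[(75,85,12),(75,-85,12),(-75,-85,12),(-75,85,12)]
s=S([(422,152),(616,288),(778,156)]); sp=[(-75,85,12),(-75,-85,12),(75,-85,12)]
print(onz('top',t,.012))
f=lambda p:np.r_[proj('top',F(p,tp))-t,proj('side',F(p,sp))-s].ravel()
r=least_squares(f,[.55,0.1,0]); print(r.x,np.round(r.fun.reshape(-1,2),1))
r1=least_squares(lambda p:f(p)[:8],[.55,0.1,0]); print(r1.x)
p=r.x
# offcut top, post
m=T([(165,57),(251,52),(253,133),(170,141)])
w=onz('top',m,.064)
print('offcut top in fixture',np.round([np.array([[np.cos(p[2]),np.sin(p[2])],[-np.sin(p[2]),np.cos(p[2])]])@(q[:2]-p[:2])*1000 for q in w],1))
w=np.r_[onz('top',T([(319,155)]),.058),onz('side',S([(668,147)]),.058)]
print('post',w,np.round([np.array([[np.cos(p[2]),np.sin(p[2])],[-np.sin(p[2]),np.cos(p[2])]])@(q[:2]-p[:2])*1000 for q in w],1))
E
```

```text
[[0.58158524 0.24392934 0.012     ]
 [0.61401247 0.07784463 0.012     ]
 [0.47113279 0.05032454 0.012     ]
 [0.43720457 0.21565124 0.012     ]]
[0.52608003 0.14635812 0.19646864] [[-0.1 -0.6]
 [ 0.2 -0.9]
 [ 0.8  1. ]
 [ 0.2  0.6]
 [-0.9 -0.5]
 [-0.2 -0.7]
 [ 0.5 -0.2]]
[0.52610032 0.14696654 0.19515391]
offcut top in fixture [[ 55.6  15.4]
 [ 55.  -30.8]
 [ 10.4 -28.3]
 [  9.3  16. ]]
post [[0.53558387 0.08429926 0.058     ]
 [0.53432236 0.08546484 0.058     ]] [[ -2.8 -62.7]
 [ -3.8 -61.3]]
```

>>> {"name": "servo_tool", "arguments": {"targets": [[[337,-560,-60,0,0,-1.076,130],[337,-560,-60,0,0,-1.076,130],[337,-560,-60,0,0,-1.076,130],[337,-560,-60,0,0,-1.076,130],[337,-560,-60,0,0,-1.076,130],[337,-560,-60,0,0,-1.076,130],[337,-560,-60,0,0,-1.076,130],[337,-560,-60,0,0,-1.076,130],[337,-560,-60,0,0,-1.076,130],[337,-560,-60,0,0,-1.076,130],[337,-560,-60,0,0,-1.076,130],[337,-560,-60,0,0,-1.076,130],[337,-560,-60,0,0,-1.076,130],[337,-560,-60,0,0,-1.076,130],[337,-560,-60,0,0,-1.076,130],[337,-560,-60,0,0,-1.076,130],[337,-560,-60,0,0,-1.076,130],[337,-560,-60,0,0,-1.076,130],[337,-560,-60,0,0,-1.076,130],[337,-560,-60,0,0,-1.076,130]]]}}

```text
clock: 2.2
tool_pos: [0.5349, 0.086, 0.1415]
orientation: [-3.141, 0.0, -1.373]
contact_force: [0.2, 0.5, 0.1]
finger_gap: 0.0428
```

>>> {"name": "servo_tool", "arguments": {"targets": [[[0,-1,-50,0,0,0,130],[0,-1,-80,0,0,0,130],[0,-1,-106,0,0,0,130],[0,-1,-106,0,0,0,130],[0,-1,-106,0,0,0,130],[0,-1,-106,0,0,0,255],[0,-1,-106,0,0,0,255],[0,-1,-106,0,0,0,255],[0,-1,-106,0,0,0,255],[0,-1,-106,0,0,0,255],[0,-1,-106,0,0,0,255],[0,-1,-106,0,0,0,255]]]}}

```text
clock: 3.4
tool_pos: [0.535, 0.0842, 0.0353]
orientation: [3.142, -0.0, -1.374]
contact_force: [0.3, 0.2, -0.1]
finger_gap: 0.0005
```

The fingers closed on nothing, so I'll take a look.

```bash
cat > z.py <<'E'
import sys
from h import *
a=eyes.grab_frame('top')[165:255,230:330,::-1]; b=eyes.grab_frame('side')[170:260,220:330,::-1]
a=cv2.resize(a,(400,360),interpolation=cv2.INTER_CUBIC);b=cv2.resize(b,(396,324),interpolation=cv2.INTER_CUBIC)
o=np.zeros((360,800,3),np.uint8);o[:,:400]=a;o[:324,404:]=b
cv2.imwrite('pics/'+sys.argv[1],o)
E
python3 z.py z1.png
```

```text
(no output)
```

View pics/z1.png

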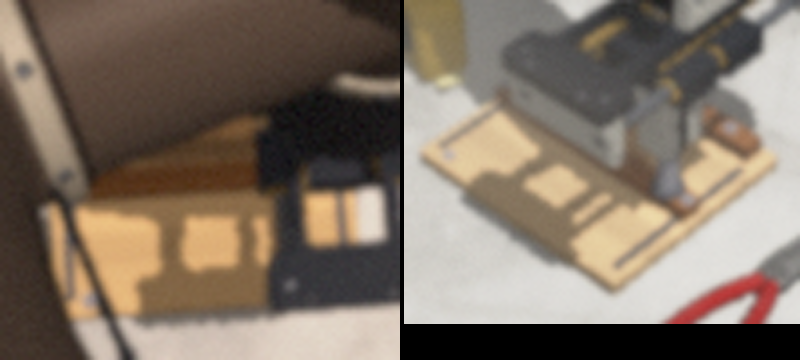

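```bash
python3 - <<'E'
from fit import *
p=[.526,.1465,.1962]
c=lambda uv:((uv-[220,170]+.5)*3.6-.5+[404,0]).round(0)
ct=lambda uv:((uv-[230,165]+.375)*4).round(0)
print('tcp',c(proj('side',[.535,.0842,.0353])))
P=F(p,[(-3,-62,24),(-3,-62,58),(.5,-62,24),(.5,-62,58),(-3,-70,24),(-3,-70,58)])
print(c(proj('side',P)),ct(proj('top',P)))
q=readout.state();print(q['tool_pos'],q['finger_gap'])
E
python3 - <<'E'
import cv2
a=cv2.imread('pics/z0.png');b=cv2.imread('pics/z1.png')
a=a[70:240,590:760];b=b[70:240,590:760]
cv2.imwrite('pics/c1.png',cv2.resize(cv2.hconcat([a,b]),None,fx=2.3,fy=2.3))
E
```

```text
tcp [[670. 176.]]
[[669. 188.]
 [669. 147.]
 [673. 185.]
 [673. 144.]
 [679. 194.]
 [680. 153.]] [[313. 169.]
 [317. 156.]
 [313. 163.]
 [317. 149.]
 [328. 168.]
 [332. 155.]]
[0.53502878 0.08424421 0.03522832] 0.00037381037300587855
```

View pics/c1.png

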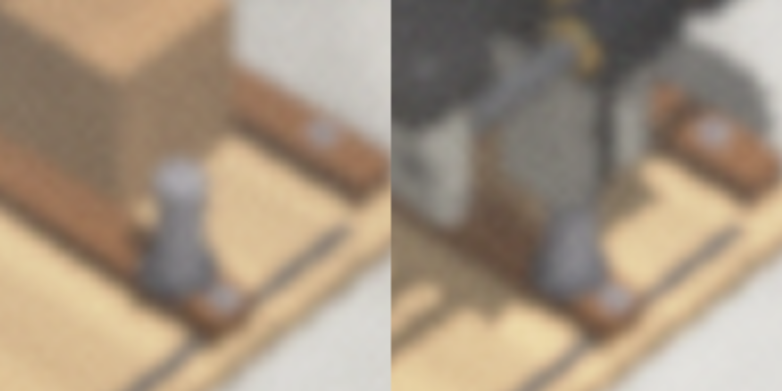

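>>> {"name": "servo_tool", "arguments": {"targets": [[[0.6,-3,0,0,0,0,255],[1,-5,0,0,0,0,255],[1,-5,0,0,0,0,255]]]}}

```text
clock: 3.8
tool_pos: [0.536, 0.0789, 0.0352]
orientation: [3.141, -0.0, -1.374]
contact_force: [0.7, -0.2, -0.5]
finger_gap: 0.0005
```

>>> {"name": "servo_tool", "arguments": {"targets": [[[0,0,50,0,0,0,130],[0,0,60,0,0,0,130],[0,0,60,0,0,0,130],[0,0,60,0,0,0,130],[0,0,60,0,0,0,130]]]}}

```text
clock: 4.3
tool_pos: [0.5354, 0.079, 0.0944]
orientation: [3.14, -0.0, -1.374]
contact_force: [-0.6, -1.0, -0.3]
finger_gap: 0.0349
```

```bash
python3 - <<'E'
from fit import *
im=eyes.grab_frame('side')[120:250,210:350,::-1]
im=cv2.resize(im,None,fx=4.5,fy=4.5,interpolation=cv2.INTER_CUBIC)
q=readout.state(); tp=q['tool_pos']; y=q['orientation'][2]
ty=np.array([np.sin(y),-np.cos(y),0])*q['finger_gap']/2
for u in proj('side',[tp,tp+ty,tp-ty]):
    cv2.circle(im,tuple(int(v) for v in (u-[210,120]+.5)*4.5),3,(0,255,0),-1)
print(tp,q['finger_gap'])
cv2.imwrite('pics/s2.png',im)
E
```

```text
[0.53539555 0.07894141 0.09425746] 0.03860914702496897
```

View pics/s2.png

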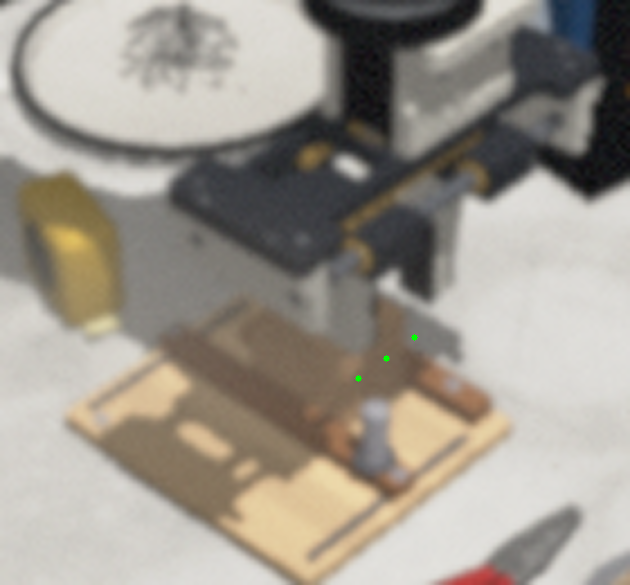

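>>> {"name": "servo_tool", "arguments": {"targets": [[[0,6,0,0,0,0,255],[0,6,-20,0,0,0,255],[0,6,-40,0,0,0,255],[0,6,-55,0,0,0,255],[0,6,-57,0,0,0,255],[0,6,-58,0,0,0,255],[0,6,-58,0,0,0,255]]]}}

```text
clock: 5.05
tool_pos: [0.5365, 0.0856, 0.0377]
orientation: [-3.141, -0.0, -1.373]
contact_force: [0.0, 0.6, 0.5]
finger_gap: 0.0007
```

>>> {"name": "servo_tool", "arguments": {"targets": [[[0,0,-1,0,0,0,255],[0,0,-2,0,0,0,255],[0,0,-2,0,0,0,255]]]}}

```text
clock: 5.35
tool_pos: [0.5362, 0.0853, 0.0356]
orientation: [-3.141, 0.0, -1.374]
contact_force: [0.5, 0.9, 0.4]
finger_gap: 0.0004
```

>>> {"name": "servo_tool", "arguments": {"targets": [[[0,0,-1,0,0,0,255],[0,0,-2,0,0,0,255],[0,0,-2,0,0,0,255]]]}}

```text
clock: 5.65
tool_pos: [0.536, 0.0852, 0.0331]
orientation: [3.141, -0.0, -1.374]
contact_force: [-0.2, -0.1, -0.9]
finger_gap: 0.0004
```

>>> {"name": "servo_tool", "arguments": {"targets": [[[0,0,-1,0,0,0,255],[0,0,-2,0,0,0,255],[0,0,-3,0,0,0,255],[0,0,-3,0,0,0,255]]]}}

```text
clock: 6.05
tool_pos: [0.5383, 0.0856, 0.0327]
orientation: [-3.137, -0.0, -1.372]
contact_force: [-1.9, -2.0, 17.0]
finger_gap: 0.0003
```

>>> {"name": "servo_tool", "arguments": {"targets": [[[0,0,-1,0,0,0,255],[0,0,-2,0,0,0,255],[0,0,-3,0,0,0,255],[0,0,-3,0,0,0,255]]]}}

```text
clock: 6.45
tool_pos: [0.5398, 0.0859, 0.0323]
orientation: [-3.134, -0.001, -1.371]
contact_force: [-6.9, -3.0, 37.9]
finger_gap: 0.0004
```

The shut tips met something at a reported z of 0.033. That fits the post's top (true z 0.058), and the picture agrees: the tips show about 22 mm above the projected TCP. So the real tips are about 25 mm above the reported TCP. I'll back off, open, and grip lower.

>>> {"name": "servo_tool", "arguments": {"targets": [[[0,0,30,0,0,0,130],[0,0,45,0,0,0,130],[0,0,45,0,0,0,130],[0,0,45,0,0,0,130],[0,0,45,0,0,0,130],[0,0,45,0,0,0,130],[0,0,20,0,0,0,130],[0,0,0,0,0,0,130],[0,0,-10,0,0,0,130],[0,0,-14,0,0,0,130],[0,0,-14,0,0,0,130]]]}}

```text
clock: 7.55
tool_pos: [0.5359, 0.0852, 0.0128]
orientation: [3.141, -0.0, -1.374]
contact_force: [-0.4, -0.3, 0.8]
finger_gap: 0.0431
```

>>> {"name": "servo_tool", "arguments": {"targets": [[[0,0,0,0,0,0,255],[0,0,0,0,0,0,255],[0,0,0,0,0,0,255],[0,0,0,0,0,0,255],[0,0,0,0,0,0,255]]]}}

```text
clock: 8.05
tool_pos: [0.5369, 0.0855, 0.0138]
orientation: [-3.14, 0.0, -1.374]
contact_force: [2.4, 0.2, 1.3]
finger_gap: 0.0131
```

>>> {"name": "servo_tool", "arguments": {"targets": [[[-8,-1.6,0,0,0,0,255],[-16,-3.2,0,0,0,0,255],[-24,-4.8,0,0,0,0,255],[-32,-6.4,0,0,0,0,255],[-40,-8,0,0,0,0,255],[-44,-8.7,0,0,0,0,255],[-46,-9.1,0,0,0,0,255],[-46,-9.1,0,0,0,0,255],[-46,-9.1,0,0,0,0,255]]]}}

```text
clock: 8.95
tool_pos: [0.4897, 0.0763, 0.0136]
orientation: [3.141, 0.0, -1.374]
contact_force: [-0.2, 2.2, 8.4]
finger_gap: 0.0132
```

>>> {"name": "servo_tool", "arguments": {"targets": [[[-1,-0.2,0,0,0,0,255],[-2,-0.4,0,0,0,0,255],[-3,-0.6,0,0,0,0,255],[-3,-0.6,0,0,0,0,255]]]}}

```text
clock: 9.35
tool_pos: [0.4894, 0.0764, 0.0138]
orientation: [-3.137, 0.0, -1.373]
contact_force: [11.2, -0.4, -1.4]
finger_gap: 0.0129
```

>>> {"name": "servo_tool", "arguments": {"targets": [[[0,0,0,0,0,0,130],[0,0,0,0,0,0,130],[0,0,0,0,0,0,130],[0,0,45,0,0,0,100],[0,0,80,0,0,0,0],[35,40,90,0,0,0,0],[70,79.5,90,0,0,0,0],[70,79.5,90,0,0,0,0],[70,79.5,80,0,0,0,0],[70,79.5,40,0,0,0,0],[70,79.5,10,0,0,0,0],[70,79.5,-5,0,0,0,0],[70,79.5,-5,0,0,0,0],[70,79.5,-5,0,0,0,0]]]}}

```text
clock: 10.75
tool_pos: [0.556, 0.154, 0.0079]
orientation: [3.14, -0.001, -1.374]
contact_force: [0.3, 0.6, -0.4]
finger_gap: 0.0873
```

>>> {"name": "servo_tool", "arguments": {"targets": [[[0,0,0,0,0,0,255],[0,0,0,0,0,0,255],[0,0,0,0,0,0,255],[0,0,0,0,0,0,255],[0,0,0,0,0,0,255],[0,0,0,0,0,0,255],[0,0,0,0,0,0,255]]]}}

```text
clock: 11.45
tool_pos: [0.5571, 0.1551, 0.0084]
orientation: [-3.142, 0.0, -1.374]
contact_force: [-0.5, 0.4, 1.5]
finger_gap: 0.0462
```

>>> {"name": "servo_tool", "arguments": {"targets": [[[0,0,20,0,0,0,255],[0,0,60,0,0,0,255],[-16,6,60,0,0,0.15,255],[-16,6,60,0,0,0.3,255],[-16,6,60,0,0,0.45,255],[-16,6,60,0,0,0.6,255],[-16,6,60,0,0,0.75,255],[-16,6,60,0,0,0.9,255],[-16,6,60,0,0,1.05,255],[-16,6,60,0,0,1.2,255],[-16,6,60,0,0,1.35,255],[-16,6,60,0,0,1.5,255],[-16,6,60,0,0,1.571,255],[-16,6,60,0,0,1.571,255],[-16,6,60,0,0,1.571,255]]]}}

```text
clock: 12.95
tool_pos: [0.5409, 0.161, 0.068]
orientation: [3.141, 0.0, 0.195]
contact_force: [-0.7, 0.0, -1.8]
finger_gap: 0.0455
```

```bash
python3 - <<'E'
from h import *
im=eyes.grab_frame('side')[120:250,210:350,::-1]
cv2.imwrite('pics/s3.png',cv2.resize(im,None,fx=4.5,fy=4.5,interpolation=cv2.INTER_CUBIC))
E
```

```text
(no output)
```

View pics/s3.png

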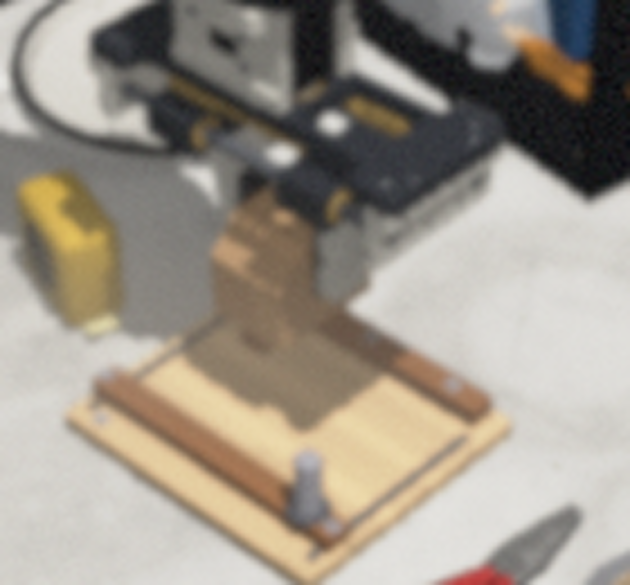

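>>> {"name": "servo_tool", "arguments": {"targets": [[[0,0,-30,0,0,0,255],[0,0,-50,0,0,0,255],[0,0,-57,0,0,0,255],[1.6,0.6,-57,0,0,0,255],[3.2,1.2,-57,0,0,0,255],[4.9,1,-57,0,0,0,255],[4.9,1,-57,0,0,0,255]]]}}

```text
clock: 13.7
tool_pos: [0.5468, 0.1625, 0.0122]
orientation: [-3.141, -0.002, 0.197]
contact_force: [-0.4, 0.1, -0.9]
finger_gap: 0.0458
```

>>> {"name": "servo_tool", "arguments": {"targets": [[[1,0.2,0,0,0,0,255],[2,0.4,0,0,0,0,255],[3,0.6,0,0,0,0,255],[3,0.6,0,0,0,0,255]]]}}

```text
clock: 14.1
tool_pos: [0.5474, 0.1619, 0.0109]
orientation: [3.141, 0.003, 0.197]
contact_force: [-5.0, 0.1, 1.8]
finger_gap: 0.046
```

>>> {"name": "servo_tool", "arguments": {"targets": [[[-0.4,2,0,0,0,0,255],[-0.8,4,0,0,0,0,255],[-1,5,0,0,0,0,255],[-1,5,0,0,0,0,255]]]}}

```text
clock: 14.5
tool_pos: [0.5465, 0.1667, 0.0106]
orientation: [3.14, 0.003, 0.197]
contact_force: [-4.3, -2.8, -1.6]
finger_gap: 0.0458
```

>>> {"name": "servo_tool", "arguments": {"targets": [[[-0.2,1,0,0,0,0,255],[-0.4,2,0,0,0,0,255],[-0.6,3,0,0,0,0,255],[-0.6,3,0,0,0,0,255]]]}}

```text
clock: 14.9
tool_pos: [0.5461, 0.1685, 0.0106]
orientation: [3.139, 0.003, 0.197]
contact_force: [-1.7, -7.8, -1.8]
finger_gap: 0.0457
```

>>> {"name": "servo_tool", "arguments": {"targets": [[[0,0,-1,0,0,0,255],[0,0,-2,0,0,0,255],[0,0,-3,0,0,0,255],[0,0,-3.5,0,0,0,255],[0,0,-3.5,0,0,0,255]]]}}

```text
clock: 15.4
tool_pos: [0.5461, 0.1685, 0.0084]
orientation: [3.139, 0.003, 0.197]
contact_force: [-7.0, -9.9, 11.9]
finger_gap: 0.046
```

>>> {"name": "servo_tool", "arguments": {"targets": [[[0,0,-3,0,0,0,150],[0,0,-1,0,0,0,80],[0,0,0,0,0,0,60],[0,0,0,0,0,0,60],[0,0,0,0,0,0,60],[0,0,40,0,0,0,60],[0,0,80,0,0,0,60],[-25,-60,110,0,0,0,255],[-50,-110,110,0,0,0,255],[-50,-110,110,0,0,0,255],[-50,-110,110,0,0,0,255]]]}}

```text
clock: 16.5
tool_pos: [0.496, 0.0585, 0.1185]
orientation: [-3.141, -0.001, 0.195]
contact_force: [0.3, 0.3, 0.1]
finger_gap: 0.0406
```

```bash
python3 - <<'E'
from fit import *
p=[.526,.1465,.1962]
o=np.zeros((585,800,3),np.uint8)
P=F(p,[(9,40,64),(9,-6,64),(55,-6,64),(55,40,64),(-9,40,46),(-9,-6,46),(-9,-6,12),(-9,40,12)])
print(proj('side',P).round(1).tolist())
im=eyes.grab_frame('side')[150:250,215:335,::-1]
im=cv2.resize(im,None,fx=6,fy=6,interpolation=cv2.INTER_CUBIC)
for u in proj('side',P): cv2.circle(im,tuple(int(v) for v in (u-[215,150]+.5)*6),2,(0,255,0),-1)
cv2.imwrite('pics/s4.png',im); print(readout.state()['tool_pos'])
E
```

```text
[[263.0, 184.8], [278.0, 193.9], [292.1, 184.0], [277.1, 175.3], [257.6, 194.7], [272.5, 204.1], [272.7, 215.3], [258.2, 206.0]]
[0.49719133 0.05975383 0.1183809 ]
```

View pics/s4.png

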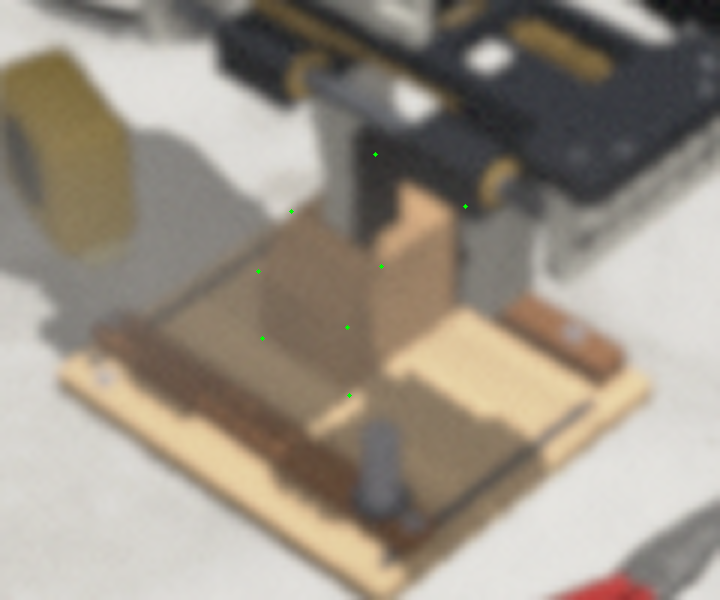

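The offcut doesn't match its expected outline, and the gripper hides part of it. I'll move clear and look again.

>>> {"name": "servo_tool", "arguments": {"targets": [[[-30,-50,50,0,0,0,255],[-60,-100,80,0,0,0,255],[-90,-150,80,0,0,0,255],[-90,-150,80,0,0,0,255],[-90,-150,80,0,0,0,255]]]}}

```text
clock: 17.05
tool_pos: [0.4064, -0.0915, 0.1992]
orientation: [3.141, -0.003, 0.195]
contact_force: [0.6, 0.5, -0.0]
finger_gap: 0.001
```

```bash
python3 z.py z5.png
```

```text
(no output)
```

View pics/z5.png

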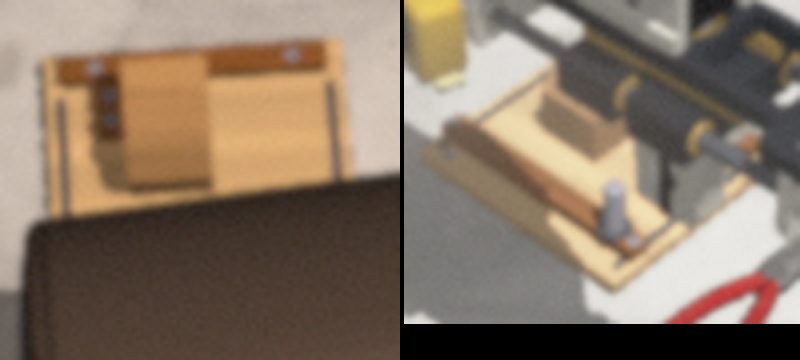

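```bash
python3 - <<'E'
from fit import *
p=[.526,.1465,.1962]
P=F(p,[(9,40,64),(9,-6,64),(55,-6,64),(55,40,64),(-9,40,46),(-9,-6,46),(-9,-6,12),(-9,40,12)])
print(((proj('top',P)-[230,165]+.375)*4).round().tolist())
im=cv2.imread('pics/z5.png')[30:210,60:240]
im=cv2.resize(im,None,fx=3.2,fy=3.2,interpolation=cv2.INTER_CUBIC)
for u in (proj('top',P)-[230,165]+.375)*4: cv2.circle(im,tuple(int(v) for v in (u-[60,30])*3.2),2,(0,255,0),-1)
cv2.imwrite('pics/t5.png',im)
E
```

```text
[[125.0, 145.0], [211.0, 139.0], [205.0, 55.0], [119.0, 61.0], [128.0, 185.0], [213.0, 179.0], [213.0, 191.0], [130.0, 197.0]]
```

View pics/t5.png

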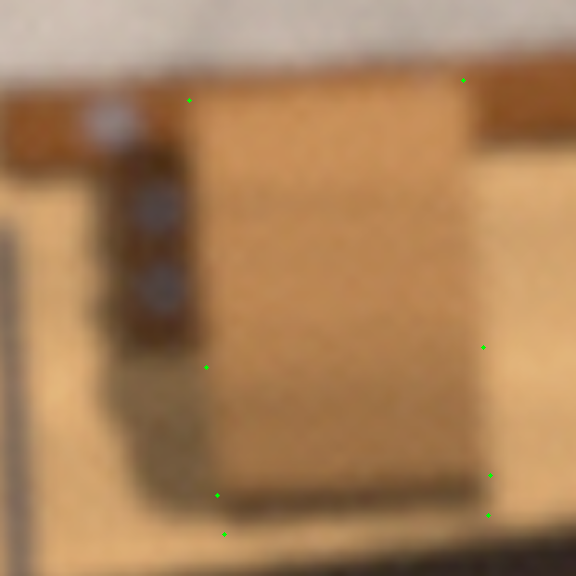

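Top view: the offcut lies with its bevel towards the jaw. Its corners fall within about 2 mm of the predicted snug outline. I'll nudge it gently towards the stop to make sure it is snug.

>>> {"name": "servo_tool", "arguments": {"targets": [[[40,50,-20,0,0,0,255],[80,100,-50,0,0,0,255],[125,150,-90,0,0,0,255],[167,198,-110,0,0,0,255],[167,198,-110,0,0,0,255],[167,198,-150,0,0,0,255],[167,198,-180,0,0,0,255],[167,198,-187,0,0,0,255],[167,198,-187,0,0,0,255]]]}}

```text
clock: 18.05
tool_pos: [0.5732, 0.109, 0.0088]
orientation: [3.14, 0.004, 0.199]
contact_force: [0.3, -0.1, 0.3]
finger_gap: 0.0005
```

>>> {"name": "servo_tool", "arguments": {"targets": [[[-1,5,0,0,0,0,255],[-2,10,0,0,0,0,255],[-2.6,13,0,0,0,0,255],[-3,15,0,0,0,0,255],[-3.2,16,0,0,0,0,255],[-3.2,16,0,0,0,0,255]]]}}

```text
clock: 18.65
tool_pos: [0.5712, 0.1248, 0.0112]
orientation: [-3.141, -0.001, 0.197]
contact_force: [-0.3, -0.2, -0.1]
finger_gap: 0.0006
```

>>> {"name": "servo_tool", "arguments": {"targets": [[[-0.4,2,0,0,0,0,255],[-0.8,4,0,0,0,0,255],[-0.8,4,0,0,0,0,255]]]}}

```text
clock: 18.95
tool_pos: [0.5704, 0.1288, 0.0107]
orientation: [3.142, 0.0, 0.197]
contact_force: [0.2, -0.8, 0.7]
finger_gap: 0.0004
```

>>> {"name": "servo_tool", "arguments": {"targets": [[[-0.4,2,0,0,0,0,255],[-0.8,4,0,0,0,0,255],[-0.8,4,0,0,0,0,255]]]}}

```text
clock: 19.25
tool_pos: [0.5696, 0.1322, 0.0111]
orientation: [3.141, 0.0, 0.197]
contact_force: [-0.0, -3.5, 3.1]
finger_gap: 0.0005
```

>>> {"name": "servo_tool", "arguments": {"targets": [[[-0.3,1.5,0,0,0,0,255],[-0.5,2.5,0,0,0,0,255],[-0.5,2.5,0,0,0,0,255]]]}}

```text
clock: 19.55
tool_pos: [0.5695, 0.1332, 0.0119]
orientation: [3.139, 0.0, 0.197]
contact_force: [1.6, -12.1, 10.7]
finger_gap: 0.0005
```

>>> {"name": "servo_tool", "arguments": {"targets": [[[2,-10,0,0,0,0,255],[2,-12,30,0,0,0,255],[2,-12,75,0,0,0,255],[-35,5,100,0,0,0,255],[-70,23,100,0,0,0,255],[-70,23,100,0,0,0,255],[-70,23,65,0,0,0,255],[-70,23,40,0,0,0,255],[-70,23,34,0,0,0,255],[-70,23,34,0,0,0,255]]]}}

```text
clock: 20.55
tool_pos: [0.4987, 0.1577, 0.0439]
orientation: [3.141, 0.002, 0.197]
contact_force: [0.1, -0.8, 0.6]
finger_gap: 0.0004
```

```bash
python3 - <<'E'
from h import *
q=readout.state();print(q['tool_pos'],q['contact_force'])
im=eyes.grab_frame('side')[150:250,215:335,::-1]
cv2.imwrite('pics/s6.png',cv2.resize(im,None,fx=6,fy=6,interpolation=cv2.INTER_CUBIC))
E
```

```text
[0.49867482 0.15766314 0.04389141] [ 0.11664789 -0.77523621  0.59130886]
```

View pics/s6.png

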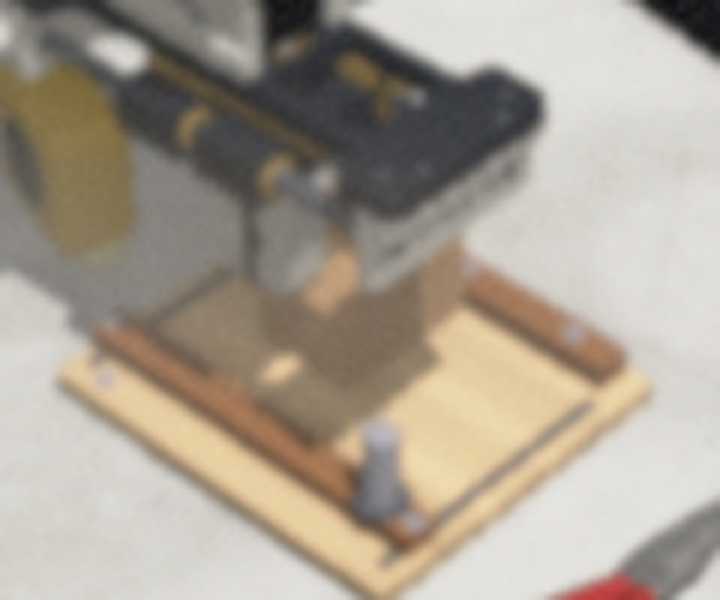

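The side view shows the offcut square in the corner (near bottom corner at 350,385), its bevel lit at about (335,280) and the shut fingertips poised at (290,295). Now the diagonal approach.

>>> {"name": "servo_tool", "arguments": {"targets": [[[2.8,0.6,-2.8,0,0,0,255],[5.6,1.1,-5.7,0,0,0,255],[8.3,1.7,-8.5,0,0,0,255],[10.4,2.1,-10.6,0,0,0,255],[10.4,2.1,-10.6,0,0,0,255]]]}}

```text
clock: 21.1
tool_pos: [0.5097, 0.1602, 0.0339]
orientation: [3.141, 0.0, 0.197]
contact_force: [-0.5, 0.2, 0.2]
finger_gap: 0.0004
```

>>> {"name": "servo_tool", "arguments": {"targets": [[[0.7,0.14,-0.7,0,0,0,255],[1.4,0.28,-1.4,0,0,0,255],[2.1,0.42,-2.1,0,0,0,255],[2.1,0.42,-2.1,0,0,0,255]]]}}

```text
clock: 21.5
tool_pos: [0.5116, 0.1607, 0.032]
orientation: [3.142, 0.0, 0.197]
contact_force: [-0.3, 1.7, -0.5]
finger_gap: 0.0005
```

>>> {"name": "servo_tool", "arguments": {"targets": [[[0.7,0.14,-0.7,0,0,0,255],[1.4,0.28,-1.4,0,0,0,255],[2.1,0.42,-2.1,0,0,0,255],[2.1,0.42,-2.1,0,0,0,255]]]}}

```text
clock: 21.9
tool_pos: [0.5137, 0.1611, 0.0299]
orientation: [3.142, 0.0, 0.197]
contact_force: [-0.1, 0.6, 0.2]
finger_gap: 0.0003
```

>>> {"name": "servo_tool", "arguments": {"targets": [[[0.7,0.14,-0.7,0,0,0,255],[1.4,0.28,-1.4,0,0,0,255],[1.4,0.28,-1.4,0,0,0,255]]]}}

```text
clock: 22.2
tool_pos: [0.5144, 0.1611, 0.0291]
orientation: [3.141, 0.001, 0.197]
contact_force: [-7.0, 0.4, 10.7]
finger_gap: 0.0002
```

>>> {"name": "servo_tool", "arguments": {"targets": [[[0.7,0.14,-0.2,0,0,0,255],[0.7,0.14,-0.2,0,0,0,255],[0.7,0.14,-0.2,0,0,0,255],[0.7,0.14,-0.2,0,0,0,255],[0.7,0.14,-0.2,0,0,0,255]]]}}

```text
clock: 22.7
tool_pos: [0.5145, 0.1611, 0.029]
orientation: [3.141, 0.002, 0.197]
contact_force: [-8.4, 1.2, 13.2]
finger_gap: 0.0005
```

>>> {"name": "servo_tool", "arguments": {"targets": [[[0.5,0.1,0.1,0,0,0,255],[0.8,0.16,0.2,0,0,0,255],[0.8,0.16,0.2,0,0,0,255],[0.8,0.16,0.2,0,0,0,255],[0.8,0.16,0.2,0,0,0,255],[0.8,0.16,0.2,0,0,0,255]]]}}

```text
clock: 23.3
tool_pos: [0.5146, 0.161, 0.029]
orientation: [3.141, 0.003, 0.197]
contact_force: [-11.3, 1.0, 13.8]
finger_gap: 0.0003
```

```bash
python3 - <<'E'
from h import *
a=eyes.grab_frame('side')[150:250,215:335,::-1]
for i in range(3):
    eyes.grab_frame('top'); q=readout.state(); print(q['clock'],q['contact_force'].round(1),q['tool_pos'].round(4))
cv2.imwrite('pics/s7.png',cv2.resize(a,None,fx=6,fy=6,interpolation=cv2.INTER_CUBIC))
E
```

```text
23.4 [-11.3   0.7  13.8] [0.5146 0.1611 0.029 ]
23.45 [-12.1   0.5  13.4] [0.5146 0.1611 0.029 ]
23.5 [-11.7   1.9  13.6] [0.5146 0.1611 0.029 ]
```

View pics/s7.png

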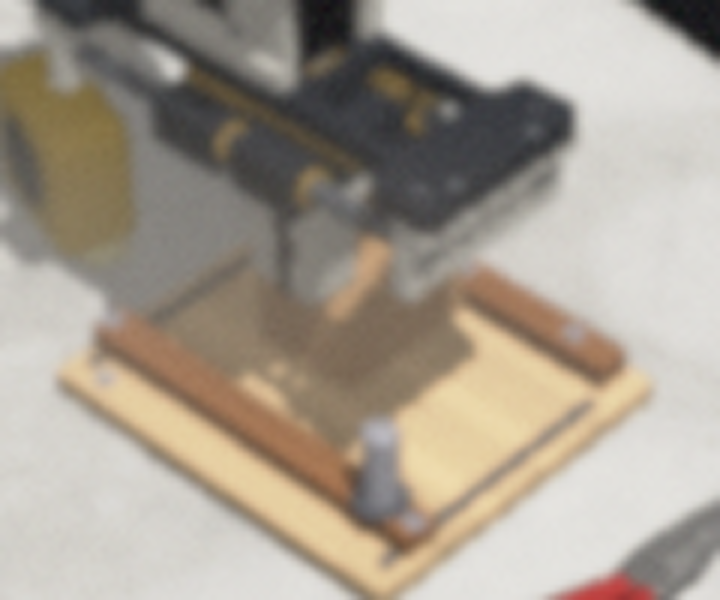

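The fingertips sit on the bevel at about (330,300), the jaw is fully back, and the offcut is upright in its corner. The push is steady at about 12 N towards the fence and 13.6 N down, so I'm handing in.

```bash
python3 -c "
from rig import manip; print(manip.close_job())"
```

```text
the job is handed in; nothing more can be done
None
```

I handed the job in at 23.5 s of the 64 s allowed, with the arm still holding the diagonal push on the bevel. No verdict is reported.

**What I did:**
- I gripped the post and slid the jaw back to its end stop.
- I lifted the offcut, turned it a quarter turn anticlockwise and set it against fence, stop and board until the forces showed contact with each.
- I let go, then added one extra nudge of about 12 N towards the stop.
- Last, I pressed the bevel with the shut fingertips.

**Last checks:**
- **Jaw:** the post stopped at fixture x = -49.6 mm, against about -49.5 mm expected fully back. The last picture shows it still there.
- **Offcut:** the top view, taken before the extra nudge, matched the snug outline to about 2 mm. It hinted at a slight yaw, too blurred to settle.
- **Push:** it held steady at about 12 N towards the fence and 13.6 N down, about 18 N in all. That is a little over the 15 N suggested and slightly steeper than 45°.
- **Bystanders:** I did not go near the tape measure, pliers or roll of tape. The tape measure and the edge of the pliers look unmoved in the last side picture. I did not check the roll of tape after the start.

**What disagreed:**
- **Tool height:** the real fingertips sit about 25 mm higher than the reported tool position, so my first grip closed above the post. Finding this meant touching the post's top with the fingertips, at 38 N. I allowed for the offset from then on.
- **Side view after release:** this picture did not seem to match the expected outline, with the gripper in the way. Later views showed the offcut correctly placed.

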